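# Close the food box and hold its vent button half-way

## Task

The white food box's lid has sprung up at the front: press it down, at the blue pad on its front edge, until it is fully home. Then, with the fingertips, press the round vent button in the middle of the lid half-way down, until its red lower part has just disappeared, never to the bottom, and finish while still holding it there. Leave the other things on the board where they stand.

Things in the scene. Friction and masses are not known exactly. Their poses are not given: they have to be found in the camera images.
- box: White plastic food box, 150 (x) by 200 (y) mm, 85 mm high to its rim, held fast on the pine board by rubber feet (it does not move). Origin: centre of its underside, on the board, whose top is 22 mm above the worktop. z up; -x is its front, the side with the blue catch; the lid is hinged along the rim at its back (hinge axis at x = +75 mm, z = +85 mm, parallel to y).
- lid (a joint): Angle of the white lid on its stiff hinge, rad: 0 = fully home, growing as the front edge rises (starts ajar, at most 0.6). It stays where it is left; it takes about 6 N pressing down on the front pad to move it, and it stops hard at 0.
- lid_pad (a point): Centre of the top face of the blue ribbed thumb pad (26 by 70 mm) in the middle of the front edge of the lid (lid plate 160 by 210 mm, 8 mm thick). It moves with the lid: on the hinge it swings about the hinge axis; with the lid home it lies at x = -68, z = +95 mm in the frame of the box. Its z is square to the lid.
- button (a joint): How far the vent button is pushed into the lid, m: 0 = released, 0.008 = half-way, 0.016 = bottomed. Sprung: it starts to move at about 3 N, takes 6.2 N at half-way and 9.4 N at the bottom, and comes back up when let go.
- button_top (a point): Centre of the top face of the round vent button in the middle of the lid, 36 mm across. Moves with the button and the lid; with the lid home and the button released it lies at x = 0, z = +114 mm in the frame of the box (18 mm above its flat grey collar). The button is green in its upper 10 mm and red in the lower 8 mm that show above the collar: half-way down the red has just gone. It pushes in square to the lid (straight down with the lid home).
- tumbler: Bystander, to be left alone: yellow plastic tumbler, 72 mm across, 100 mm high. Origin: centre of its underside.
- salt_shaker: Bystander, to be left alone: glass salt shaker with chrome top, 44 mm across, 77 mm high. Origin: centre of its underside.
- saucer: Bystander, to be left alone: beige melamine saucer, 140 mm across, 18 mm high. Origin: centre of its underside.
- grater: Bystander, to be left alone: small steel grater standing upright, 62 by 48 mm, 127 mm high with its black handle. Origin: centre of its underside.
- jar: Bystander, to be left alone: amber glass jar with red cap, 68 mm across, 90 mm high. Origin: centre of its underside.
- mug: Bystander, to be left alone: blue ceramic mug, 76 mm across, 80 mm high, its handle on its +y side. Origin: centre of its underside.

How it is judged:
By the outcome, as a careful person would: the job done as asked, in the order asked, and still so for the second after the job is handed in, while the arm keeps its last pose, push and grip.
It also fails if it takes over 34 s, if anything falls off the work surface, if the arm or the gripper's body presses on something with over 40 N, if the wrist force passes 120 N, or if a joint passes its speed limit or range.

## Robot

A 7-joint arm with a two-finger parallel gripper is mounted at the origin on the work surface. World frame = base frame: x ahead of the robot, y to its left, z up, the work surface at z = 0. Lengths are in m, angles in rad, forces in N, time in s.
With the tool pointing down it reaches from about 0.425 to 0.8 m from the base axis. Payload 8.3 kg.
Tool frame: the origin (TCP) lies midway between the tips of the shut fingers; the grasp point (between the pads) lies r.grip_depth behind it (r.grip_depth is the distance from the TCP to the grasp point, in m); z points along the fingers, y is the line along which they close (so a half turn about z gives the same grasp; the last joint's range is limited). The gripper opens to 85 mm and grips with 20 to 120 N. Pads are 22 mm wide; open, the fingers measure 114 mm over their backs; the gripper's body (76 mm by 85 mm) begins 54 mm behind the grasp point. The pads swing forward as they close: fully open they stand 13 mm farther back than shut.
Start: joints at [-1.321, 0.383, 0.016, 1.37, -0.006, 1.388, -0.046], TCP at [0.192, 0.595, 0.231] pointing down, gripper open.
Joint ranges: [-2.95, 2.95], [-0.25, 2.06], [-1.52, 1.56], [0.18, 2.33], [-1.44, 4.58], [0.02, 2.06], [-3.01, 3.01]. Speed limits (rad/s): [2.39, 2.39, 3.01, 3.01, 3.14, 3.14, 3.14].

## Interface

Orientations are given as [roll, pitch, yaw] about the fixed x, y, z axes, in that order (R = Rz(yaw) Ry(pitch) Rx(roll)).
In Python, from workcell import r, optics gives the robot as it stands. The module is installed in compiled form; this text tells all that it offers.
- The arm moves only by the shell command python3 -m pendant 'ROWS'. ROWS is JSON, a list that holds one entry, the list of rows, each a list of 5 numbers: the shift along the tool's x, y, z in m, then the turn about the tool's z in degrees, then the finger opening in m, from 0 to 0.0854. In form: [[[dx, dy, dz, yaw, hand], ...]]. A call has 1 to 10 rows; each row is the pose to reach, as a shift and turn from the pose commanded when the call began, along the tool's axes at that moment; what a row does not reach only later rows make up. A row lasts 1/10 s, in which the tool goes at most 50 mm and 8.59 degrees, less where a joint would pass 70% of its speed; a pose out of reach is approached as far as the arm can. A call with a gripper value outside its range is refused whole. The fingers move at their own pace and stop on an object; the grip force is fixed at half the most. Time passes only in rows, so rows that repeat a pose let the fingers close. It gives the time, the measured TCP pose, the force, the opening and the grip force at its end, in the units of the state.
- r.get_obs(): the state, without advancing time (a new reading comes with each control period).
- optics.read_camera(name): name is "scene" or "top" or "wrist"; returns a dict with "img" (480x640x3 uint8, red, green, blue), "camera_matrix" (3x3 intrinsics, pixels), "dist_coeffs" ([k1, k2, p1, p2, k3] as OpenCV has them; the pictures are not rectified), "T" (4x4, takes a point from camera to world coordinates); the wrist camera has in their place "mount" (4x4, takes a point from camera to tool coordinates, whose origin is the TCP and whose axes are the flange's). Camera axes: x right, y up, looking along -z (the intrinsics and any distortion apply to the point x, -y, -z); pixel columns grow to the right and rows downward; lengths in m; the calibration is good to about 2 mm. A picture is of the moment at which its call begins: read the wrist's pose just before it. There is no depth.
- r.hand_in(): hands the job in; it is judged then, once.
The state is a dict: "t": time; "q": joint angles; "joint_velocities": joint speeds; "tau": joint torques, N m; "ee_pos": TCP position; "ee_rot": TCP orientation; "ft_force": force on the tool from outside, world axes, zero at the start; "ft_torque": the same for the moment, N m; "gripper_width": opening from 0.0 (shut) to 1.0 (fully open); "grip_force": force on a finger pad.
Only numpy, scipy, OpenCV 4.12 (cv2) and the standard library are available. Lean on these libraries where they do the work, as an engineer would, in place of code of your own. Each camera call takes 0.05 s, during which the arm holds its last target. There are 200 camera calls.

## Working session

There is one attempt and no reset: what is moved stays moved. The work goes in short steps, Python scripts to look and compute and a shell command to move; the robot and the scene stay as the last step left them, time stands still between calls to the robot, and variables do not carry over. Pictures are saved under pics/ and viewed, at most 10 in all, crops included, and the job is handed in when it is done.

```bash
mkdir -p pics; cat > h.py <<'E'
import numpy as np, cv2
from workcell import r, optics
def shot(n,f=None):
    o=r.get_obs(); d=optics.read_camera(n)
    if f: cv2.imwrite('pics/'+f,d['img'][:,:,::-1])
    return o,d
E
python3 - <<'E'
from h import *
o,s=shot('scene','s0.png'); _,t=shot('top','t0.png')
print(o); 
for d in (s,t): print(d['camera_matrix'],d['dist_coeffs'],d['T'])
cv2.imwrite('pics/st.png',cv2.vconcat([s['img'],t['img']])[:,:,::-1]) if 0 else None
E
```

```text
{'t': 0.0, 'q': array([-1.320918  ,  0.38423367,  0.01632904,  1.37115851, -0.00629791,
        1.38818296, -0.04651896]), 'joint_velocities': array([-2.50221787e-03, -3.00996879e-04, -7.66989583e-04,  2.59644007e-05,
       -7.58214840e-04,  6.81221997e-04, -9.66959382e-04]), 'tau': array([-4.00471727e-04, -6.27587199e+01,  8.43556747e-01, -3.71847796e+01,
        1.63157814e-02,  1.39336323e-02, -9.19040963e-05]), 'ee_pos': array([0.19210247, 0.59422055, 0.23027932]), 'ee_rot': array([-3.13965881e+00,  1.96691026e-05,  2.82890116e+00]), 'ft_force': array([0.05998235, 0.41592462, 0.21178998]), 'ft_torque': array([-0.01525201,  0.03139493, -0.04463337]), 'grip_force': 0.0, 'gripper_width': 0.9979670995417741}
[[510.63938365   0.         318.4453941 ]
 [  0.         510.63938365 244.32396   ]
 [  0.           0.           1.        ]] [-0.00064762  0.          0.          0.          0.        ] [[ 0.54016763 -0.65689622  0.5260288   1.10738324]
 [ 0.84140841  0.43332845 -0.32289062 -0.34019299]
 [-0.01583762  0.61702011  0.786788    0.97971079]
 [ 0.          0.          0.          1.        ]]
[[462.04080443   0.         319.03420068]
 [  0.         462.04080443 244.95698508]
 [  0.           0.           1.        ]] [-0.06093056  0.          0.          0.          0.        ] [[-0.01083319  0.98698932 -0.16042049  0.42232033]
 [-0.99990688 -0.00936104  0.00992975 -0.00414112]
 [ 0.00829885  0.16051312  0.98699882  0.98802656]
 [ 0.          0.          0.          1.        ]]
```

View pics/s0.png

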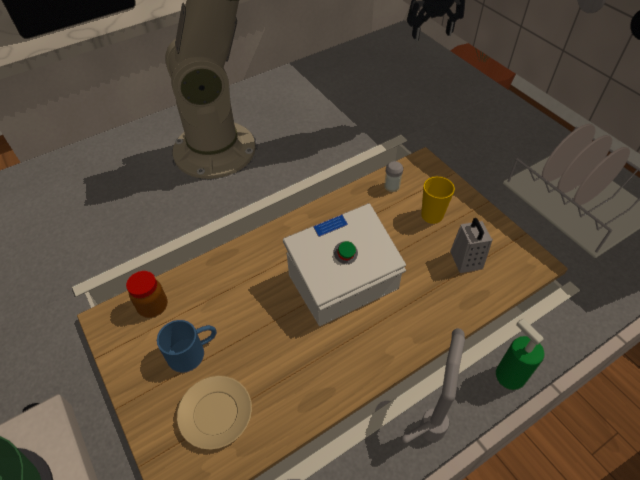

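View pics/t0.png

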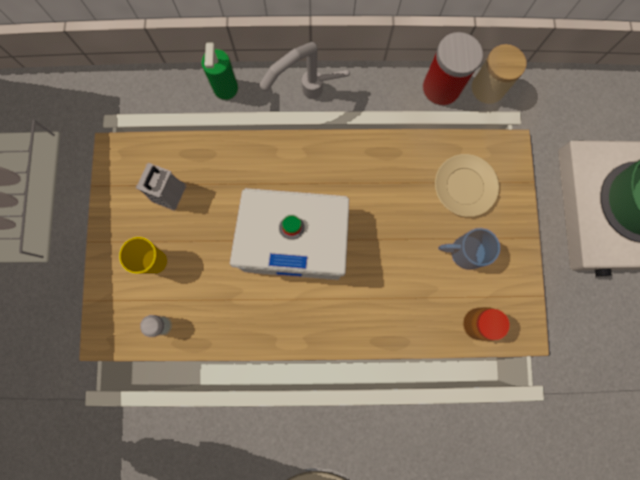

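The scene picture shows the blue pad at about (331,225) and the green button at (346,249). In the top picture they are at about (288,261) and (291,224). The bystanders stand clear of the box, with the tumbler and mug nearest. Next I triangulate the pad and button.

```bash
cat >> h.py <<'E'
def blob(img,lo,hi,near,rad=45):
    hsv=cv2.cvtColor(img,cv2.COLOR_RGB2HSV); m=cv2.inRange(hsv,np.array(lo),np.array(hi))
    k=np.zeros_like(m); cv2.circle(k,near,rad,255,-1); m&=k
    m=cv2.morphologyEx(m,cv2.MORPH_CLOSE,np.ones((3,3)))
    c,_=cv2.findContours(m,cv2.RETR_EXTERNAL,cv2.CHAIN_APPROX_NONE)
    return max(c,key=cv2.contourArea) if c else None
def ray(d,uv,T=None):
    T=d['T'] if T is None else T
    p=cv2.undistortPoints(np.array([[uv]],float),d['camera_matrix'],d['dist_coeffs'])[0,0]
    v=T[:3,:3]@[p[0],-p[1],-1]; return T[:3,3],v/np.linalg.norm(v)
def tri(rays):
    A=sum(np.eye(3)-np.outer(v,v) for o,v in rays); b=sum((np.eye(3)-np.outer(v,v))@o for o,v in rays)
    x=np.linalg.solve(A,b); return x,[np.linalg.norm(np.cross(x-o,v)) for o,v in rays]
def onz(ry,z): o,v=ry; return o+v*(z-o[2])/v[2]
BLUE=((100,120,60),(130,255,255)); GREEN=((45,100,40),(85,255,255)); RED=((0,140,60),(8,255,255))
E
python3 - <<'E'
from h import *
_,s=shot('scene');_,t=shot('top')
P={}
for nm,col,a,b in(('pad',BLUE,(331,225),(288,261)),('btn',GREEN,(346,249),(291,224))):
    cs=[blob(d['img'],*col,p,25) for d,p in((s,a),(t,b))]
    rc=[cv2.minAreaRect(c) for c in cs]; print(nm,rc)
    P[nm]=[cv2.boxPoints(q) for q in rc]
    print(tri([ray(s,rc[0][0]),ray(t,rc[1][0])]))
# pad direction from top view
for d,bx in ((s,P['pad'][0]),(t,P['pad'][1])):
    W=[onz(ray(d,p),.155) for p in bx]; print(np.round(W,4))
# lid corners in both views from white mask
for d,p,f in((s,(346,262),'s'),(t,(292,232),'t')):
    hsv=cv2.cvtColor(d['img'],cv2.COLOR_RGB2HSV); print(hsv[p[1]+12,p[0]-25],hsv[p[1]+60 if f=='s' else 262, p[0]-20 if f=='s' else 245])
    cv2.imwrite(f'pics/c{f}.png',cv2.resize(d['img'][p[1]-75:p[1]+75,p[0]-75:p[0]+75],(600,600),interpolation=cv2.INTER_CUBIC)[:,:,::-1])
a=cv2.imread('pics/cs.png');b=cv2.imread('pics/ct.png')
cv2.imwrite('pics/c.png',cv2.resize(cv2.hconcat([a,b]),(800,400)))
E
```

```text
pad [((330.0517883300781, 225.12574768066406), (10.60660171508789, 31.11269760131836), 67.61986541748047), ((287.76177978515625, 260.5970458984375), (35.970664978027344, 10.737510681152344), 4.398705005645752)]
(array([0.52900938, 0.04448941, 0.15919778]), [np.float64(0.0001626611257677551), np.float64(0.00016266112576778955)])
btn [((346.5, 249.5), (15.0, 17.0), 90.0), ((291.5, 223.5), (16.970561981201172, 16.970561981201172), 45.0)]
(array([0.59846401, 0.0381993 , 0.15493682]), [np.float64(0.0005372597781124348), np.float64(0.0005372597781125512)])
[[0.5094 0.0162 0.155 ]
 [0.5154 0.0856 0.155 ]
 [0.5429 0.0771 0.155 ]
 [0.5365 0.0089 0.155 ]]
[[0.5225 0.0779 0.155 ]
 [0.5421 0.0765 0.155 ]
 [0.5364 0.0112 0.155 ]
 [0.5169 0.0128 0.155 ]]
[ 18  44 175] [18 59 78]
[ 18  30 194] [ 17  30 195]
```

View pics/c.png

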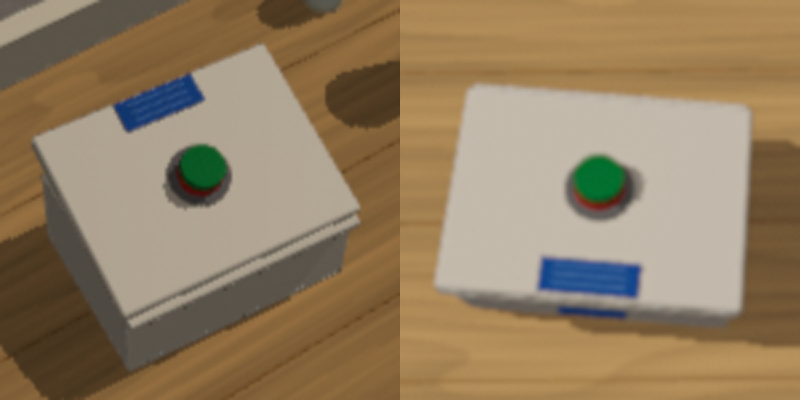

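Pad is at (0.529, 0.044, 0.159) and button at (0.598, 0.038, 0.155), so the lid is about 0.30 rad open and the box yaw is about -5°. The heights agree with the text. With the lid home I expect the button at about (0.587, 0.039, 0.136).

```bash
cat >> h.py <<'E'
from scipy.spatial.transform import Rotation as Ro
def to(x,y,z):
    o=r.get_obs(); R=Ro.from_euler('xyz',o['ee_rot']).as_matrix()
    print('tool shift',np.round(R.T@(np.array([x,y,z])-o['ee_pos']),4),'yaw turn deg',np.round(np.degrees(o['ee_rot'][2]-3.054),2),'t',o['t'],'pos',o['ee_pos'],'F',o['ft_force'],o['gripper_width'])
E
python3 -c "
from h import *
print(r.grip_depth);to(.527,.0445,.215)"
```

```text
0.0187
tool shift [-0.4877 -0.4202  0.0162] yaw turn deg -12.9 t 0.2 pos [0.19219043 0.5944009  0.2306787 ] F [ 0.52488454 -0.51158901  0.7042274 ] 1.0006774895153574
```

```bash
python3 -m pendant '[[[-0.03,-0.026,0,-1,0],[-0.06,-0.052,0,-2,0],[-0.09,-0.078,0,-3,0],[-0.12,-0.104,0,-4,0],[-0.15,-0.13,0,-5,0],[-0.18,-0.156,0,-6,0],[-0.21,-0.182,0,-7,0],[-0.24,-0.208,0,-8,0],[-0.26,-0.226,0,-9,0],[-0.26,-0.226,0,-9,0]]]'; python3 -c "
from h import *
to(.527,.0445,.215)"
```

```text
t: 1.2
ee_pos: [0.3726, 0.2955, 0.2315]
ee_rot: [-3.141, 0.001, 2.979]
ft_force: [-0.3, 0.1, -0.1]
gripper_width: -0.001
grip_force: 0.0
tool shift [-0.1929 -0.2228  0.0168] yaw turn deg -4.28 t 1.2 pos [0.3726499  0.295513   0.23152445] F [-0.2536635   0.12591523 -0.11563753] -0.001010551306118671
```

```bash
python3 -m pendant '[[[-0.026,-0.03,0.002,-0.6,0],[-0.052,-0.06,0.004,-1.2,0],[-0.078,-0.09,0.006,-1.8,0],[-0.104,-0.12,0.008,-2.4,0],[-0.13,-0.15,0.01,-3,0],[-0.156,-0.18,0.012,-3.6,0],[-0.18,-0.208,0.015,-4,0],[-0.193,-0.223,0.017,-4.3,0],[-0.193,-0.223,0.017,-4.3,0],[-0.193,-0.223,0.017,-4.3,0]]]'; python3 -c "
from h import *
to(.527,.0445,.165)
_,d=shot('scene');cv2.imwrite('pics/c2.png',cv2.resize(d['img'][150:350,230:450],(660,600),interpolation=cv2.INTER_CUBIC)[:,:,::-1])"
```

```text
t: 2.2
ee_pos: [0.526, 0.0502, 0.2139]
ee_rot: [-3.142, -0.001, 3.061]
ft_force: [-0.5, 0.8, -0.5]
gripper_width: 0.001
grip_force: 0.0
tool shift [-0.0015 -0.0056  0.0489] yaw turn deg 0.39 t 2.2 pos [0.52599211 0.05016855 0.21392392] F [-0.46257774  0.77604066 -0.46848355] 0.0012567812996968212
```

View pics/c2.png

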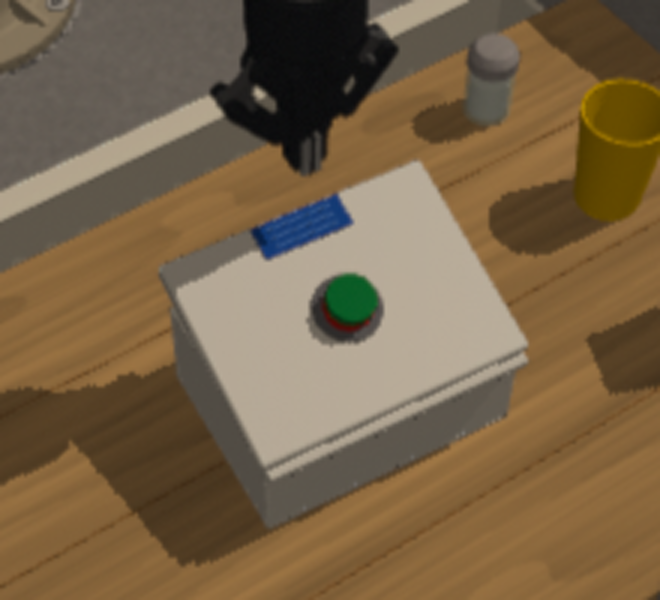

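The scene crop shows the shut fingers just above and in front of the pad, which is at about (302,227) in the crop. The lid is still ajar and the bystanders are clear. Descending now.

```bash
python3 -m pendant '[[[0.003,0,0.01,0,0],[0.003,0,0.02,0,0],[0.003,0,0.03,0,0],[0.003,0,0.04,0,0],[0.003,0,0.04,0,0]]]'; python3 -c "
from h import *
to(.523,.0445,.117)"
```

```text
t: 2.75
ee_pos: [0.5221, 0.0497, 0.1723]
ee_rot: [-3.141, -0.003, 3.061]
ft_force: [0.4, 0.0, -0.5]
gripper_width: -0.002
grip_force: 0.0
tool shift [-0.0015 -0.0051  0.0553] yaw turn deg 0.42 t 2.75 pos [0.5220736  0.049723   0.17230194] F [ 0.39270946  0.0102636  -0.54153674] -0.00178104712771613
```

Standing offset of 5 mm in y; I'll correct it and press down.

```bash
python3 -m pendant '[[[0,-0.004,0.006,0,0],[0,-0.004,0.012,0,0],[0,-0.004,0.018,0,0],[0,-0.004,0.023,0,0],[0,-0.004,0.028,0,0],[0,-0.004,0.033,0,0],[0,-0.004,0.038,0,0],[0,-0.004,0.042,0,0],[0,-0.004,0.046,0,0],[0,-0.004,0.046,0,0]]]'; python3 -c "
from h import *
to(.523,.0445,.117)"
```

```text
t: 3.75
ee_pos: [0.5228, 0.0457, 0.128]
ee_rot: [3.142, -0.0, 3.061]
ft_force: [0.5, 0.0, 0.3]
gripper_width: 0.0
grip_force: 0.0
tool shift [-0.0004 -0.0012  0.011 ] yaw turn deg 0.4 t 3.75 pos [0.52275097 0.04573305 0.12795718] F [0.54339353 0.02843058 0.29855203] 0.00042286575593517613
```

```bash
python3 -c "
from h import *
_,d=shot('scene');_,t=shot('top')
a=cv2.resize(d['img'][170:340,260:430],(400,400),interpolation=cv2.INTER_CUBIC);b=cv2.resize(t['img'][150:320,210:380],(400,400),interpolation=cv2.INTER_CUBIC)
cv2.imwrite('pics/c3.png',cv2.hconcat([a,b])[:,:,::-1])
c=[blob(d['img'],*GREEN,(346,252),25),blob(t['img'],*GREEN,(291,224),25)]
print(tri([ray(s,cv2.minAreaRect(q)[0]) for s,q in zip((d,t),c)]))"
```

```text
Traceback (most recent call last):
cv2.error: OpenCV(4.12.0) /io/opencv/modules/imgproc/src/convhull.cpp:143: error: (-215:Assertion failed) total >= 0 && (depth == CV_32F || depth == CV_32S) in function 'convexHull'
```

View pics/c3.png

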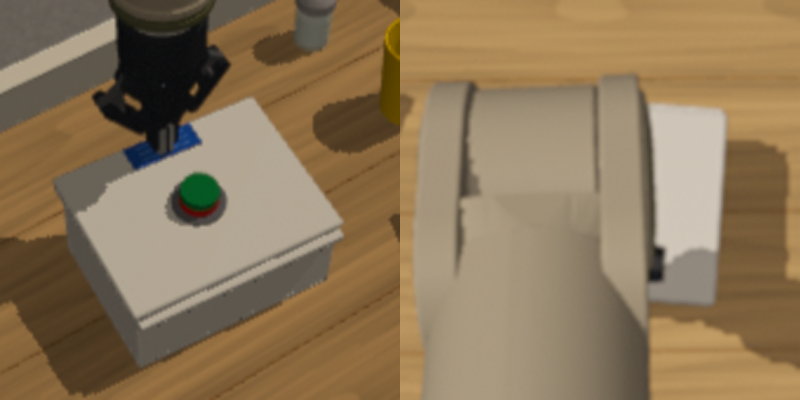

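The left half shows the fingertips on the middle of the pad at about (165,148), and the lid is lower than before but not home. The arm hides the top view. I'll keep pressing in small steps to the hard stop.

```bash
python3 -m pendant '[[[0,0,0.003,0,0],[0,0,0.006,0,0],[0,0,0.008,0,0],[0,0,0.008,0,0]]]'; python3 -m pendant '[[[0,0,0.002,0,0],[0,0,0.003,0,0],[0,0,0.003,0,0]]]'
```

```text
t: 4.25
ee_pos: [0.5227, 0.0457, 0.1201]
ee_rot: [-3.142, -0.0, 3.061]
ft_force: [0.2, 0.1, 0.2]
gripper_width: 0.0
grip_force: 0.0
t: 4.55
ee_pos: [0.5228, 0.0457, 0.1172]
ee_rot: [-3.142, -0.0, 3.061]
ft_force: [-0.8, 0.3, 1.8]
gripper_width: 0.002
grip_force: 1.0
```

```bash
for i in 1; do python3 -m pendant '[[[0,0,0.001,0,0],[0,0,0.001,0,0]]]'; done; python3 -m pendant '[[[0,0,0.001,0,0],[0,0,0.001,0,0]]]';  python3 -m pendant '[[[0,0,0.001,0,0],[0,0,0.001,0,0]]]'
```

```text
t: 4.75
ee_pos: [0.5229, 0.0457, 0.117]
ee_rot: [3.141, 0.0, 3.061]
ft_force: [-5.7, -0.0, 11.8]
gripper_width: 0.0
grip_force: 5.4
t: 4.95
ee_pos: [0.523, 0.0457, 0.1168]
ee_rot: [3.141, 0.0, 3.061]
ft_force: [-9.2, -0.6, 19.1]
gripper_width: -0.002
grip_force: 9.6
t: 5.15
ee_pos: [0.523, 0.0457, 0.1166]
ee_rot: [3.14, 0.0, 3.061]
ft_force: [-13.8, -0.8, 27.4]
gripper_width: 0.003
grip_force: 13.8
```

The pad is on its hard stop at z = 0.117, as expected, with 27 N. I'll lift off and measure the button.

```bash
python3 -m pendant '[[[0,0,-0.01,0,0],[0,0,-0.03,0,0],[0,0,-0.05,0,0],[0,0,-0.07,0,0],[0,0,-0.07,0,0],[0,0,-0.07,0,0]]]'; python3 -c "
from h import *
o,d=shot('scene');_,w=shot('wrist')
a=cv2.resize(d['img'][170:340,260:430],(400,400),interpolation=cv2.INTER_CUBIC);b=cv2.resize(w['img'],(400,300))
b=cv2.copyMakeBorder(b,0,100,0,0,cv2.BORDER_CONSTANT)
cv2.imwrite('pics/c4.png',cv2.hconcat([a,b])[:,:,::-1])
T=np.eye(4);T[:3,:3]=Ro.from_euler('xyz',o['ee_rot']).as_matrix();T[:3,3]=o['ee_pos'];T=T@w['mount']
c=[blob(d['img'],*GREEN,(346,252),25),blob(w['img'],*GREEN,(320,240),400)]
q=[cv2.minAreaRect(x) for x in c];print(q)
R=[ray(d,q[0][0]),ray(w,q[1][0],T)]
print(tri(R),onz(R[0],.136),onz(R[1],.136))
c=blob(d['img'],*BLUE,(331,228),25);print(onz(ray(d,cv2.minAreaRect(c)[0]),.117))
to(.587,.0394,.15)"
```

```text
t: 5.75
ee_pos: [0.5232, 0.0457, 0.1842]
ee_rot: [3.141, 0.001, 3.061]
ft_force: [-0.2, 0.4, -0.4]
gripper_width: -0.003
grip_force: 0.0
[((344.0, 252.0), (14.0, 16.0), 90.0), ((316.0, 379.0), (10.0, 12.0), 90.0)]
(array([0.59484606, 0.03748949, 0.14410184]), [np.float64(0.0017456869217842355), np.float64(0.0017456869217842288)]) [0.58950114 0.03937036 0.136     ] [0.60197424 0.03856905 0.136     ]
[0.51900579 0.04662291 0.117     ]
tool shift [-0.0649 -0.001   0.0331] yaw turn deg 0.41 t 5.85 pos [0.52243313 0.04566498 0.18321988] F [-0.44064655  0.02379236 -0.0211827 ] 0.002538031441295531
```

View pics/c4.png

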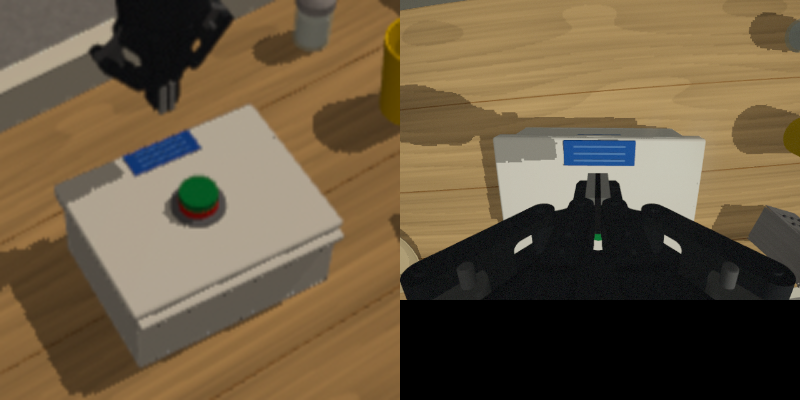

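The scene half shows the lid flush and the pad where it should be with the lid home. The button stands at about (198,195) with its red part visible. In the wrist view the fingers nearly hide it, so I use the scene value (0.588, 0.039).

```bash
python3 -m pendant '[[[-0.02,-0.001,0,0,0],[-0.045,-0.001,0,0,0],[-0.065,-0.001,0,0,0],[-0.065,-0.001,0.015,0,0],[-0.065,-0.001,0.03,0,0],[-0.065,-0.001,0.04,0,0],[-0.065,-0.001,0.042,0,0],[-0.065,-0.001,0.042,0,0]]]'; python3 -c "
from h import *
to(.588,.0395,.136)"
```

```text
t: 6.65
ee_pos: [0.5873, 0.0394, 0.1418]
ee_rot: [-3.141, -0.001, 3.061]
ft_force: [0.1, -0.2, 0.1]
gripper_width: -0.004
grip_force: 0.0
tool shift [-0.0007  0.0002  0.0058] yaw turn deg 0.4 t 6.65 pos [0.58726251 0.03940933 0.14182211] F [ 0.10020428 -0.21044303  0.13472082] -0.0035564590074887155
```

```bash
python3 -m pendant '[[[0,0,0.003,0,0],[0,0,0.005,0,0],[0,0,0.005,0,0],[0,0,0.005,0,0]]]'; python3 -m pendant '[[[0,0,0.002,0,0],[0,0,0.004,0,0],[0,0,0.004,0,0],[0,0,0.004,0,0]]]'
```

```text
t: 7.05
ee_pos: [0.5877, 0.0394, 0.1375]
ee_rot: [3.142, 0.0, 3.061]
ft_force: [0.1, 0.4, 0.2]
gripper_width: -0.003
grip_force: 0.0
t: 7.45
ee_pos: [0.588, 0.0394, 0.1337]
ee_rot: [3.141, 0.001, 3.061]
ft_force: [-0.3, 0.4, 4.1]
gripper_width: 0.004
grip_force: 1.9
```

```bash
python3 -m pendant '[[[0,0,0.002,0,0],[0,0,0.004,0,0],[0,0,0.005,0,0],[0,0,0.005,0,0],[0,0,0.005,0,0]]]'; python3 -c "
from h import *
to(0.588,.0395,.1283)
F=[]
for i in range(8):
    o,d=shot('scene','e%d.png'%i if i==0 else None);F.append([*o['ee_pos'],o['ft_force'][2]])
print(np.mean(F,0),np.std(F,0))
cv2.imwrite('pics/c5.png',cv2.resize(d['img'][215:285,305:385],(800,600) if 0 else (640,560),interpolation=cv2.INTER_CUBIC)[:,:,::-1])"
```

```text
t: 7.95
ee_pos: [0.5879, 0.0394, 0.1285]
ee_rot: [3.141, 0.001, 3.061]
ft_force: [-0.5, 0.7, 5.5]
gripper_width: 0.004
grip_force: 2.9
tool shift [-0.0001  0.0001  0.0002] yaw turn deg 0.4 t 7.95 pos [0.5879351  0.0394222  0.12852448] F [-0.52282106  0.69604667  5.48673567] 0.0036014547184285216
[0.58794326 0.03943939 0.12854115 5.73306763] [9.58502921e-06 1.52333770e-05 9.98438660e-06 4.02899116e-01]
```

View pics/c5.png

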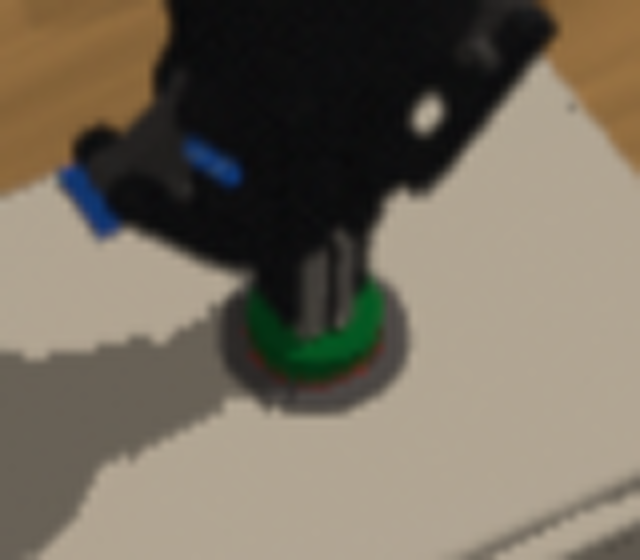

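A thin red rim is still visible under the green at about (370,355), with 5.7 N on the button, so it is about 7 mm in. I'll push just under 1 mm more.

```bash
python3 -m pendant '[[[0,0,0.0005,0,0],[0,0,0.0009,0,0],[0,0,0.0009,0,0],[0,0,0.0009,0,0]]]'; python3 -c "
from h import *
F=[]
for i in range(10):
    o,d=shot('scene');F.append([*o['ee_pos'],o['ft_force'][2]])
print(np.mean(F,0),np.std(F,0))
cv2.imwrite('pics/c6.png',cv2.resize(d['img'][215:285,305:385],(640,560),interpolation=cv2.INTER_CUBIC)[:,:,::-1])"
```

```text
t: 8.75
ee_pos: [0.5879, 0.0395, 0.1276]
ee_rot: [3.141, 0.001, 3.061]
ft_force: [-0.8, -0.5, 7.2]
gripper_width: -0.004
grip_force: 3.1
[0.58794248 0.03945301 0.12768484 6.47450213] [1.01210669e-05 1.75677137e-05 1.45885106e-05 4.27477993e-01]
```

View pics/c6.png

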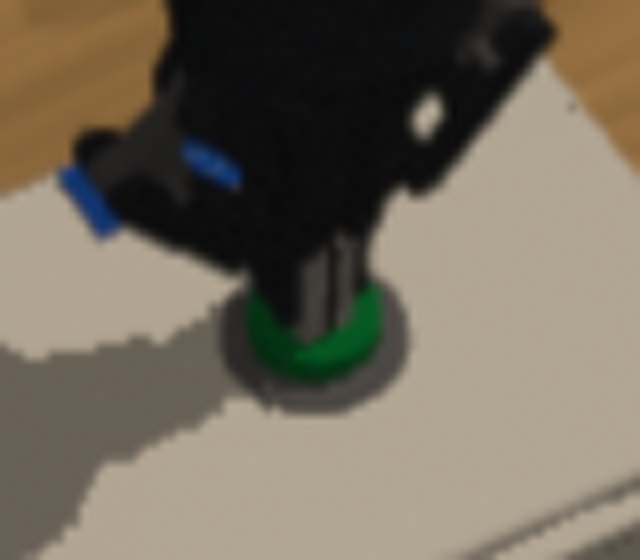

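The red is just gone, with the green meeting the collar at about (315,380). The force is about 6.4 N and the depth about 8.3 mm, so the button is half-way down. Handing in while holding.

```bash
python3 -c "
from h import *
print(r.hand_in())"
```

```text
the job is handed in; nothing more can be done
None
```

The lid is pressed fully home against its stop, and I handed in with the fingertips holding the vent button about half-way down (about 6.4 N, red just out of sight); the arm touched nothing else on the board.

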